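# Seat the crumb cover, then hold out the cheese dish

## Robot

A 6-joint arm with a two-finger parallel gripper is mounted at the origin on the work surface. World frame = base frame: x ahead of the robot, y to its left, z up, the work surface at z = 0. Lengths are in m, angles in rad, forces in N, time in s.
With the tool pointing down it reaches from about 0.35 to 0.975 m from the base axis. Payload 7.1 kg.
Tool frame: the origin (TCP) lies at the very end of the fingers, on their centre line; the grasp point (between the pads) lies 19 mm behind it; z points along the fingers, y is the line along which they close (so a half turn about z gives the same grasp; the last joint's range is limited). The gripper opens to 88 mm and grips with 3 to 60 N. Pads are 20 mm wide; open, the fingers measure 115 mm over their backs; the gripper's body (75 mm by 178 mm) begins 61 mm behind the grasp point.
Start: joints at [1.24, 0.423, 1.63, -0, 1.089, -0.019], TCP at [0.192, 0.595, 0.223] pointing down, gripper open.
Joint ranges: [-3, 3], [-0.9, 2.11], [0.09, 2.58], [-1.31, 4.45], [0.11, 2.69], [-2.54, 2.54]. Speed limits (rad/s): [2.39, 2.39, 3.01, 3.14, 3.14, 3.14].

## Interface

Orientations are given as a unit quaternion [x, y, z, w].
In Python, from cell import robot gives the robot as it stands. The module is installed in compiled form; this text tells all that it offers.
- The arm moves only by the tool jog_arm, never from a script. Its argument "plan" is a list of rows, each a list of 7 numbers: the opening, from -1 (shut) to 1 (fully open), so that 0 is half open, then the shift along the world's x, y, z each as a share of 3 cm, from -1 to 1, then the turn, a rotation vector about the world's x, y, z each as a share of 0.1 rad, from -1 to 1. In form: [[jaw, x, y, z, wx, wy, wz], ...]. A call has exactly 5 rows; each row shifts and turns the commanded pose from where the row before left it; what a row does not reach is not made up. A row lasts 1/8 s, in which the tool goes at most 62.5 mm and 10.7 degrees, less where a joint would pass 70% of its speed; a pose out of reach is approached as far as the arm can. A call with a number of a shift or a turn outside -1 to 1 is refused whole. A call with a gripper value outside its range is refused whole. The fingers move at their own pace and stop on an object; "grip_force" is the grip in N (left out, the last holds). Time passes only in rows, so rows that do not move let the fingers close, or fill a call up. It gives the time, the measured TCP pose, the force, the opening and the grip force at its end, in the units of the state.
- robot.state(): the state, without advancing time (a new reading comes with each control period).
- robot.capture(name): name is "scene" or "top"; returns a dict with "pixels" (384x512x3 uint8, red, green, blue), "camera_matrix" (3x3 intrinsics, pixels), "xyz" and "rotation" of the camera in the world. Camera axes: x right, y down, z forward; pixel columns grow to the right and rows downward; lengths in m; the calibration is good to about 2 mm. A picture is of the moment at which its call begins. There is no depth.
- robot.job_done(): hands the job in; it is judged then, once.
Trained networks look in the newest picture that a camera, given by its name, has taken for a name from the list of things; names that differ only in an ending like _2 or _b are one class to them, and where a whole thing is asked for, a point or a joint stands for the part that bears it (a point fixed in the world has none). Each returns a list of dicts, best first, with "p" (0 to 1); they miss things now and then, are a little off and sometimes report something else, mostly with a low value. They report only what shows in the picture. A call takes as long as a camera call. They do not tell look-alikes from the thing itself.
- robot.outline_of(label, camera): "region" (384x512 bool, what is visible of it) and "uv" ([column, row] in pixels, amid what is visible of it).
- robot.pinpoint(label, camera): "uv" ([column, row] in pixels: a listed point, or the origin of a listed thing).
The state is a dict: "clock": time; "joints": joint angles; "joint_vel": joint speeds; "tau": joint torques, N m; "tcp_pos": TCP position; "eef_rot": TCP orientation; "wrist_force": force on the tool from outside, world axes, zero at the start; "ft_torque": the same for the moment, N m; "width": finger opening in m; "gripper_force": force on a finger pad.
Only numpy, scipy, OpenCV 4.12 (cv2) and the standard library are available. Lean on these libraries where they do the work, as an engineer would, in place of code of your own. Each camera call takes 0.05 s, during which the arm holds its last target. There are 200 camera calls.

## Task

At the serving counter, first press the tilted slotted cover down past its spring catch until it sits level and fully home in its frame. Then lift the white dish by its bow handle and hold it level, centred about 8 cm above the cover, after a quarter turn that brings its red tab squarely to the frame's red-striped customer side, the cheese ball staying in the middle all the way and never being touched. Finish while still holding the dish there, steady in the gripper; leave the jar and the blue ramekin alone.

Things in the scene. Friction and masses are not known exactly. Their poses are not given: they have to be found in the camera images.
- frame: Crumb-tray frame fixed to the counter, aluminium, 170 x 170 mm, 14 mm high, with a square pocket in its middle. Origin: centre of the underside, on the counter (z = 0). Its +x axis points to the customer side (away from the robot, give or take 0.3 rad): the rim on that side carries a red stripe and, in its middle, the spring catch.
- frame_pocket (a point): Centre of the floor of the frame's pocket, 8 mm above the counter (z = 0.008). The pocket is 123 x 123 mm and 6 mm deep.
- frame_catch (a point): Spring catch in the middle of the frame's striped side: a brass ball of 16 mm diameter that juts 6 mm into the pocket, giving way outward and down when the cover is pressed with 5 to 12 N. This point: on the pocket's wall, 61.5 mm from the frame's centre, 21.5 mm above the counter. Behind it a black housing 26 mm wide, from 72 to 85 mm off the centre, 31 mm above the counter.
- cover: Loose slotted steel plate, 120 x 120 x 6 mm, 0.2 kg, in the frame's pocket, axes along the frame's. Origin: centre of its underside. At the start its +x edge rests on the catch, about 20 mm too high (tilt 0.17 rad), the other edge on the pocket floor. Home: top at z = 0.014, flush with the rim. Pressing down on it 25 to 35 mm from its centre towards the catch snaps it in.
- dish: Round white shallow dish, 156 mm across, on four feet, about 0.35 kg. Origin: on its axis, level with the feet's undersides; z up. Rim 34 mm above the origin. Flat middle of 18 mm radius, then sides sloping up about 13, then 30 degrees: the ball strays if it is tilted or jerked. Its red tab sticks out along +x, at the start to the robot's left (world +y, give or take 0.25 rad).
- dish_grip (a point): Centre of the dish's wooden grip bar, on the dish's axis 107 mm above its origin; axes as dish. The bar runs along y: 86 mm long, 14 mm thick (along x), 20 mm tall, top at 117 mm. It is the top of a bow handle standing in the dish's y-z plane, with thin steel posts at y = -76 and +76 mm.
- dish_tab (a point): Top of the dish's red tab, 100 mm from the dish's axis along its +x, 33 mm above its origin. The tab is 26 mm wide, 4 mm thick and reaches 109 mm from the axis.
- dish_in (a point): Centre of the dish's inside floor, 12 mm above the dish's origin.
- cheese_center (a point): Centre of the loose firm cheese ball, yellow with a dark orange band, 44 mm diameter, about 0.06 kg, lying in the middle of the dish. Its top is 56 mm above the dish's origin, 41 mm below the underside of the grip bar.
- jar: Bystander: small amber jar with green lid, 48 mm across, 70 mm tall, loose on the counter. Origin: centre of its underside.
- ramekin: Bystander: small blue bowl, 64 mm across, 40 mm tall, loose. Origin: centre of its underside.
- cheese: The same cheese ball; its origin is a point on its skin, so use cheese_center for where it is.
Things that resemble listed ones, but are neither listed nor needed, are in the scene too. There is more than one size of the cover; the one meant has the size given above. Of the things shaped like the cheese, the yellow one is meant.

How it is judged:
By the outcome, as a careful person would: the job done as asked, in the order asked, and still so for the second after the job is handed in, while the arm keeps its last pose, push and grip.
It also fails if it takes over 72 s, if anything falls off the work surface, if the arm or the gripper's body presses on something with over 40 N, if the wrist force passes 120 N, or if a joint passes its speed limit or range.

## Working session

There is one attempt and no reset: what is moved stays moved. The work goes in short steps, Python scripts to look and compute and a tool call to move; the robot and the scene stay as the last step left them, time stands still between calls to the robot, and variables do not carry over. Pictures are saved under pics/ and viewed, at most 10 in all, crops included, and the job is handed in when it is done.

Besides the shell and the picture viewer there is one more tool, called after ">>>" by a JSON object that holds its "method" and its "body", one argument or row to a line. jog_arm: Moves the arm, as the interface text tells. Its arguments: {"type":"object","properties":{"plan":{"type":"array","items":{"type":"array","items":{"type":"number","minimum":-1,"maximum":1}}},"grip_force":{"type":"number"}},"required":["plan"]}

```bash
mkdir -p pics; cat > h.py <<'E'
import numpy as np, cv2
from cell import robot
def cap(n):
    c=robot.capture(n); return c
def ray(c,uv):
    K=np.array(c["camera_matrix"]);R=np.array(c["rotation"])
    if R.shape!=(3,3):
        from scipy.spatial.transform import Rotation as Ro; R=Ro.from_quat(R).as_matrix()
    d=R@np.linalg.solve(K,[uv[0],uv[1],1.]); return np.array(c["xyz"]),d
def atz(c,uv,z):
    o,d=ray(c,uv); return o+d*(z-o[2])/d[2]
def tri(c1,u1,c2,u2):
    o1,d1=ray(c1,u1);o2,d2=ray(c2,u2);d1/=np.linalg.norm(d1);d2/=np.linalg.norm(d2)
    t=np.linalg.lstsq(np.c_[d1,-d2],o2-o1,rcond=None)[0]
    a,b=o1+d1*t[0],o2+d2*t[1]; return (a+b)/2,np.linalg.norm(a-b)
def save(c,f,crop=None,s=1):
    p=np.array(c["pixels"])[:,:,::-1]
    if crop: p=p[crop[1]:crop[3],crop[0]:crop[2]]
    cv2.imwrite(f,cv2.resize(p,None,fx=s,fy=s,interpolation=cv2.INTER_CUBIC))
E
python3 - <<'E'
from h import *
np.set_printoptions(precision=3,suppress=True)
C={n:cap(n) for n in("scene","top")}
for n in C: save(C[n],f"pics/{n}0.png",s=1.5); print(n,np.array(C[n]["xyz"]),np.array(C[n]["rotation"]).tolist())
for l in["frame","frame_pocket","frame_catch","cover","dish","dish_grip","dish_tab","dish_in","cheese_center","jar","ramekin"]:
    for n in C:
        print(l,n,[(np.round(d["uv"],1).tolist(),round(d["p"],2)) for d in robot.pinpoint(l,n)])
s=robot.state();print(s)
E
```

```text
scene [0.793 0.461 0.741] [0.2951946493397504, 0.8981153111913716, -0.3102603318785891, -0.09993764689742925]
top [0.433 0.045 1.031] [-0.6952665216550193, 0.7172691976086932, -0.030452624580326722, 0.034669867084852896]
frame scene [([199.6, 156.5], 0.58)]
frame top []
frame_pocket scene [([199.9, 153.6], 0.86)]
frame_pocket top []
frame_catch scene [([180.4, 160.9], 0.89)]
frame_catch top [([357.3, 164.4], 0.73)]
cover scene [([204.9, 150.5], 0.82), ([260.1, 119.6], 0.78), ([121.2, 193.9], 0.75)]
cover top [([359.3, 98.3], 0.73), ([368.5, 285.7], 0.66), ([356.4, 193.9], 0.61)]
dish scene [([279.0, 268.6], 0.57)]
dish top [([201.2, 183.3], 0.96), ([201.3, 180.7], 0.71), ([268.5, 127.9], 0.33)]
dish_grip scene [([278.8, 243.8], 0.89)]
dish_grip top [([194.8, 176.1], 0.61)]
dish_tab scene [([312.9, 297.2], 0.82)]
dish_tab top [([158.2, 187.9], 0.91), ([266.0, 126.5], 0.29)]
dish_in scene [([276.2, 265.7], 0.98)]
dish_in top [([201.7, 180.7], 0.97), ([283.6, 212.4], 0.56)]
cheese_center scene [([341.8, 241.1], 0.88), ([280.1, 261.1], 0.86), ([203.9, 151.7], 0.7), ([224.3, 292.5], 0.55)]
cheese_center top [([197.7, 176.2], 0.72), ([185.7, 245.6], 0.59), ([204.9, 128.9], 0.48)]
jar scene [([182.9, 245.9], 0.87)]
jar top [([265.5, 127.4], 0.73)]
ramekin scene [([255.8, 193.5], 0.78)]
ramekin top [([285.3, 213.2], 0.57)]
{'clock': 1.2, 'joints': array([ 1.24 ,  0.423,  1.63 ,  0.   ,  1.089, -0.019]), 'joint_vel': array([-0.001, -0.002, -0.   , -0.001,  0.001, -0.   ]), 'tau': array([  0.002, -54.457, -27.406,   0.064,   0.017,  -0.   ]), 'tcp_pos': array([0.192, 0.595, 0.223]), 'eef_rot': array([ 0.155,  0.988, -0.   , -0.   ]), 'wrist_force': array([-0.214,  0.12 ,  0.599]), 'ft_torque': array([ 0.025,  0.04 , -0.022]), 'gripper_force': 0.0, 'width': 0.0879985437478047}
```

View pics/scene0.png

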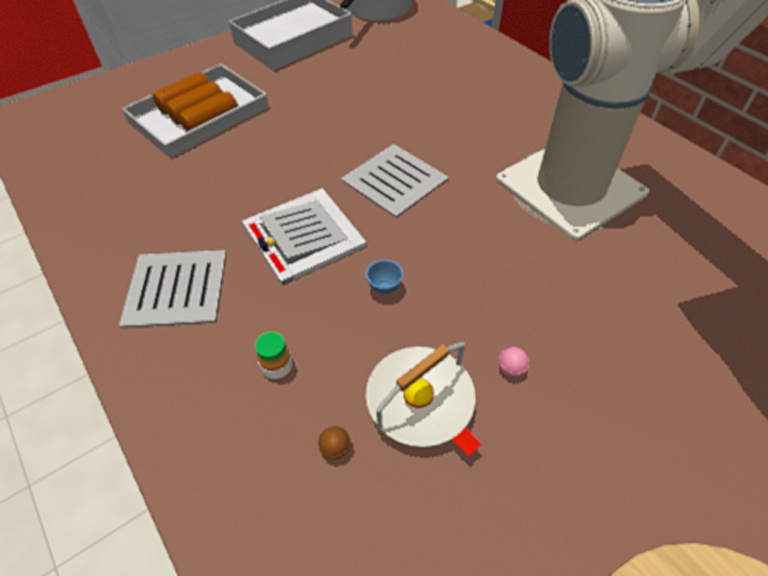

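View pics/top0.png

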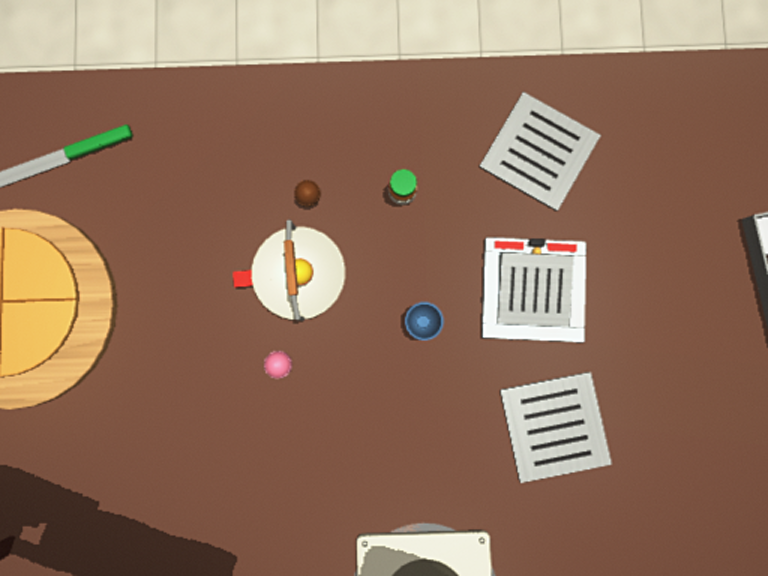

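The pictures show the frame with the tilted cover at scene (203,155) and top (357,193) px. The dish with the yellow ball is at scene (279,262) and top (200,181).

Candidates that could be confused, in top px:
- **Covers:** (357,193) in the frame is the one I want. The loose plates at (359,98) and (370,286) are look-alikes.
- **Balls:** (200,181) is the yellow one I want. Brown at (205,129) and pink at (185,243) are look-alikes.

Next I'll measure them and check with one crop.

```bash
python3 - <<'E'
from h import *
np.set_printoptions(precision=4,suppress=True)
C={n:cap(n) for n in("scene","top")}
T,S=C["top"],C["scene"]
p=np.array(T["pixels"]); a=cv2.resize(cv2.cvtColor(p,cv2.COLOR_RGB2BGR)[145:240,310:405],None,fx=4,fy=4)
b=cv2.resize(cv2.cvtColor(p,cv2.COLOR_RGB2BGR)[135:230,145:240],None,fx=4,fy=4)
cv2.imwrite("pics/crop1.png",np.hstack([a,b]))
# frame: bright white/red region in top
def mask(c,box,f):
    q=np.array(c["pixels"]).astype(int); m=np.zeros(q.shape[:2],bool); x0,y0,x1,y1=box; m[y0:y1,x0:x1]=f(q[y0:y1,x0:x1]); return m
red=lambda q:(q[...,0]>150)&(q[...,1]<60)&(q[...,2]<60)
white=lambda q:(q.min(-1)>150)
for n,box in(("top",(312,150,402,236)),("scene",(150,115,255,195))):
    c=C[n]; m=mask(c,box,lambda q:white(q)|red(q)); 
    m=cv2.morphologyEx(m.astype(np.uint8),cv2.MORPH_OPEN,np.ones((2,2)))
    k,l,st,_=cv2.connectedComponentsWithStats(m); i=1+st[1:,4].argmax()
    m=mask(c,box,lambda q:white(q)|red(q))
    pts=np.argwhere(l==i)[:,::-1]
    g=np.array([atz(c,x,.014)[:2] for x in pts]).astype(np.float32)
    r=cv2.minAreaRect(g); print("frame",n,r)
    rp=np.argwhere(mask(c,box,red))[:,::-1]; print(" stripe centroid",np.mean([atz(c,x,.014)[:2] for x in rp],0),len(rp))
pc={n:np.array([d for d in robot.pinpoint("frame_catch",n)][0]["uv"]) for n in C}
print("catch",tri(T,pc["top"],S,pc["scene"]))
# dish rim
for n,box in(("top",(162,145,236,220)),("scene",(240,228,320,300))):
    c=C[n]
    o=robot.outline_of("dish",n)[0]
    q=np.array(c["pixels"]).astype(int)
    m=mask(c,box,lambda q:(q[...,2]>130)&(q[...,0]-q[...,2]<60))
    pts=np.argwhere(m)[:,::-1]; g=np.array([atz(c,x,.034)[:2] for x in pts]).astype(np.float32)
    print("dish",n,cv2.minEnclosingCircle(g), o["uv"],o["p"])
    box2=(145,170,175,205) if n=="top" else (295,280,330,310)
    rp=np.argwhere(mask(c,box2,red))[:,::-1]; print(" tab",np.mean([atz(c,x,.033)[:2] for x in rp],0),len(rp))
    yb=np.argwhere(mask(c,box,lambda q:(q[...,0]>200)&(q[...,2]<80)&(q[...,1]>140)))[:,::-1];print(" cheese px",yb.mean(0),atz(c,yb.mean(0),.034))
    w=mask(c,box,lambda q:(q[...,0]>120)&(q[...,0]<205)&(q[...,1]<110)&(q[...,2]<75)&(q[...,0]-q[...,2]>85))
    k,l,st,ce=cv2.connectedComponentsWithStats(w.astype(np.uint8)); i=1+st[1:,4].argmax(); pt=np.argwhere(l==i)[:,::-1]
    g=np.array([atz(c,x,.117)[:2] for x in pt]).astype(np.float32); print(" bar",cv2.minAreaRect(g),g.mean(0))
for l in["jar","ramekin"]:
    print(l,[atz(c,robot.pinpoint(l,n)[0]["uv"],0) for n,c in C.items()])
E
```

```text
frame top ((0.5014262199401855, -0.2065597027540207), (0.17116989195346832, 0.17027026414871216), 85.62080383300781)
 stripe centroid [ 0.5781 -0.2249] 20
frame scene ((0.5047926902770996, -0.1967928111553192), (0.1722015142440796, 0.17130810022354126), 85.5801010131836)
 stripe centroid [ 0.5782 -0.2015] 76
catch (array([ 0.5712, -0.2058,  0.0194]), np.float64(0.0035614081599590103))
dish top ((0.5485751032829285, 0.19292181730270386), 0.0838422179222107) [193.9, 181.6] 0.68
 tab [0.533  0.2829] 18
 cheese px [201.2362 180.1575] [0.5455 0.1859 0.034 ]
 bar ((0.5555239319801331, 0.18824991583824158), (1.0091753210872412e-08, 0.00927246455103159), 89.03334045410156) [0.5555 0.1882]
dish scene ((0.528324544429779, 0.19061267375946045), 0.09390108287334442) [289.8, 264.7] 0.86
 tab [0.5374 0.2889] 177
 cheese px [279.4359 254.5043] [0.5328 0.1805 0.034 ]
 bar ((0.5816198587417603, 0.23384691774845123), (0.01025389228016138, 0.03210974484682083), 53.57749938964844) [0.5827 0.2351]
jar [array([0.6902, 0.0095, 0.    ]), array([0.6746, 0.0159, 0.    ])]
ramekin [array([ 0.4518, -0.0095,  0.    ]), array([ 0.4581, -0.0146,  0.    ])]
```

View pics/crop1.png

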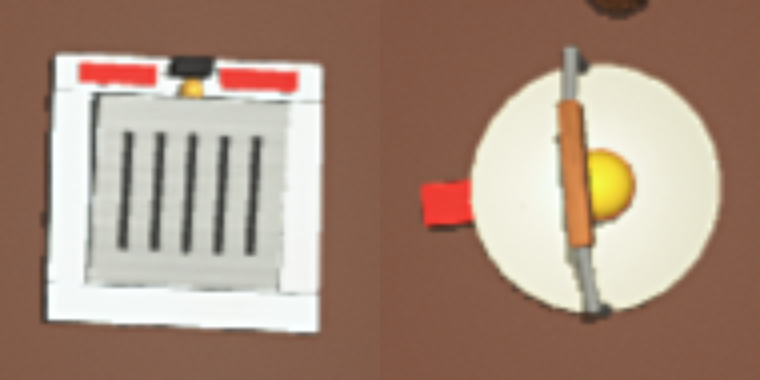

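The crop confirms the choice: tilted plate in the red-striped frame with its brass catch at top (358,167) px, and the white dish with the yellow ball under the bow, tab to the left. The two cameras put the frame about 1 cm apart, so I'll check that with a scene crop.

```bash
python3 - <<'E'
from h import *
np.set_printoptions(precision=4,suppress=True)
C={n:cap(n) for n in("scene","top")}
T,S=C["top"],C["scene"]
p=np.array(S["pixels"])[:,:,::-1]
a=cv2.resize(p[120:195,155:250],None,fx=4,fy=4); b=cv2.resize(p[225:310,235:330],None,fx=4,fy=4)
a=cv2.copyMakeBorder(a,0,40,0,0,cv2.BORDER_CONSTANT)
cv2.imwrite("pics/crop2.png",np.hstack([a,b]))
g=np.array([atz(T,np.array(u)/4+[310,145]-.375,.014) for u in((57,55),(322,66),(320,332),(46,320))]);print(g,g.mean(0))
e=[atz(T,np.array(u)/4+[145-95,135]-.375,.034) for u in((470,190),(721,190),(596,63),(596,315))];print(e,np.mean(e,0))
print("bar ends",[atz(T,np.array(u)/4+[50,135]-.375,.117) for u in((569,101),(582,246))])
print("tab",[atz(T,np.array(u)/4+[50,135]-.375,.033) for u in((423,183),(427,227))])
print("cams",S["xyz"],T["xyz"],S["camera_matrix"],T["camera_matrix"])
E
```

```text
[[ 0.5939 -0.1266  0.014 ]
 [ 0.5814 -0.2953  0.014 ]
 [ 0.4126 -0.2837  0.014 ]
 [ 0.4254 -0.1118  0.014 ]] [ 0.5033 -0.2044  0.014 ]
[array([0.5433, 0.2715, 0.034 ]), array([0.5383, 0.1143, 0.034 ]), array([0.6213, 0.1911, 0.034 ]), array([0.4627, 0.1939, 0.034 ])] [0.5414 0.1927 0.034 ]
bar ends [array([0.5839, 0.195 , 0.117 ]), array([0.4999, 0.1889, 0.117 ])]
tab [array([0.5487, 0.3012, 0.033 ]), array([0.521 , 0.2989, 0.033 ])]
cams [0.793  0.4608 0.741 ] [0.4334 0.0454 1.0312] [[362.6667   0.     258.2451]
 [  0.     362.6667 191.9408]
 [  0.       0.       1.    ]] [[400.8956   0.     255.7452]
 [  0.     400.8956 186.3632]
 [  0.       0.       1.    ]]
```

View pics/crop2.png

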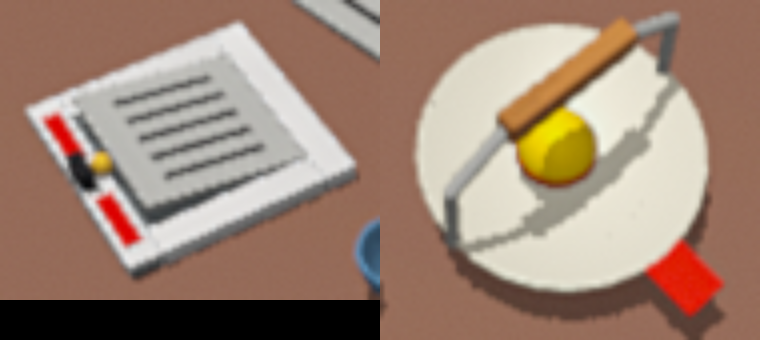

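```bash
python3 - <<'E'
from h import *
np.set_printoptions(precision=4,suppress=True)
S=cap("scene")
g=np.array([atz(S,np.array(u)/4+[155,120]-.375,.014) for u in((25,108),(240,22),(357,163),(135,264))]);print(g,g.mean(0))
f=lambda u,z:atz(S,np.array(u)/4+[140,225]-.375,z)
e=np.array([f(u,.034) for u in((416,135),(709,160),(560,22),(575,291))]);print(e)
pts=np.float32([f(u,.034)[:2] for u in((416,135),(709,160),(560,22),(575,291),(440,70),(690,80))]);
A=np.c_[2*pts,np.ones(6)];x=np.linalg.lstsq(A,(pts**2).sum(1),rcond=None)[0];print(x[:2],np.sqrt(x[2]+x[:2]@x[:2]))
print("bar top",[f(u,.117) for u in((508,126),(628,30),(503,112),(618,20))])
print("tab outer corners",[f(u,.033) for u in((722,285),(690,315))])
E
```

```text
[[ 0.5831 -0.2938  0.014 ]
 [ 0.413  -0.2799  0.014 ]
 [ 0.4249 -0.1108  0.014 ]
 [ 0.591  -0.1232  0.014 ]] [ 0.503  -0.2019  0.014 ]
[[0.601  0.1418 0.034 ]
 [0.4835 0.247  0.034 ]
 [0.4937 0.1318 0.034 ]
 [0.5865 0.2611 0.034 ]]
[0.5413 0.1942] 0.0802484546867218
bar top [array([0.5853, 0.2015, 0.117 ]), array([0.5043, 0.1944, 0.117 ]), array([0.5827, 0.1941, 0.117 ]), array([0.5046, 0.1869, 0.117 ])]
tab outer corners [array([0.5244, 0.3025, 0.033 ]), array([0.5478, 0.3045, 0.033 ])]
```

Both cameras agree after refining:
- **Frame:** (0.503, -0.203), yaw -0.076.
- **Dish:** (0.5415, 0.1935), with the rim and bar sizes as given, yaw about 1.64.

The press point is (0.533, -0.205). I'll travel there with the fingers shut.

>>> {"method": "jog_arm", "body": {
  "plan": [
    [-1,0.45,-1,0,0,0,0],
    [-1,0.45,-1,0,0,0,0],
    [-1,0.45,-1,0,0,0,0],
    [-1,0.45,-1,0,0,0,0],
    [-1,0.45,-1,0,0,0,0]
  ],
  "grip_force": 20
}}

```text
clock: 2.48
tcp_pos: [0.2596, 0.4439, 0.2228]
eef_rot: [0.155, 0.988, 0.0, 0.0]
wrist_force: [1.4, 0.7, -0.7]
width: 0.0411
gripper_force: 0.0
```

>>> {"method": "jog_arm", "body": {
  "plan": [
    [-1,0.45,-1,0,0,0,0],
    [-1,0.45,-1,0,0,0,0],
    [-1,0.45,-1,0,0,0,0],
    [-1,0.45,-1,0,0,0,0],
    [-1,0.45,-1,0,0,0,0]
  ]
}}

```text
clock: 3.1
tcp_pos: [0.3271, 0.294, 0.2229]
eef_rot: [0.155, 0.988, 0.0, 0.0]
wrist_force: [0.3, -0.5, -0.5]
width: 0.0004
gripper_force: 0.0
```

>>> {"method": "jog_arm", "body": {
  "plan": [
    [-1,0.45,-1,0,0,0,0],
    [-1,0.45,-1,0,0,0,0],
    [-1,0.45,-1,0,0,0,0],
    [-1,0.45,-1,0,0,0,0],
    [-1,0.45,-1,0,0,0,0]
  ]
}}

```text
clock: 3.72
tcp_pos: [0.3947, 0.1439, 0.2229]
eef_rot: [0.155, 0.988, 0.0, 0.0]
wrist_force: [-0.9, -0.5, -0.7]
width: 0.0007
gripper_force: 0.0
```

>>> {"method": "jog_arm", "body": {
  "plan": [
    [-1,0.45,-1,0,0,0,0],
    [-1,0.45,-1,0,0,0,0],
    [-1,0.45,-1,0,0,0,0],
    [-1,0.45,-1,0,0,0,0],
    [-1,0.45,-1,0,0,0,0]
  ]
}}

```text
clock: 4.35
tcp_pos: [0.4622, -0.0062, 0.2229]
eef_rot: [0.155, 0.988, 0.0, 0.0]
wrist_force: [0.1, 0.5, 0.9]
width: 0.0006
gripper_force: 0.0
```

>>> {"method": "jog_arm", "body": {
  "plan": [
    [-1,0.45,-1,0,0,0,0],
    [-1,0.45,-1,0,0,0,0],
    [-1,0.45,-1,0,0,0,0],
    [-1,0.45,-1,0,0,0,0],
    [-1,0.45,-1,0,0,0,0]
  ]
}}

```text
clock: 4.97
tcp_pos: [0.5296, -0.1562, 0.2228]
eef_rot: [0.155, 0.988, 0.0, 0.0]
wrist_force: [0.7, 0.6, 0.9]
width: 0.0005
gripper_force: 0.0
```

>>> {"method": "jog_arm", "body": {
  "plan": [
    [-1,0.1,-0.8,-0.6,0,0,0],
    [-1,0,-0.8,-1,0,0,0],
    [-1,0,0,-1,0,0,0],
    [-1,0,0,-1,0,0,0],
    [-1,0,0,-1,0,0,0]
  ]
}}

```text
clock: 5.6
tcp_pos: [0.5323, -0.2034, 0.0838]
eef_rot: [0.155, 0.988, -0.0, 0.0]
wrist_force: [-0.5, -1.1, -0.5]
width: 0.0007
gripper_force: 0.0
```

>>> {"method": "jog_arm", "body": {
  "plan": [
    [-1,0,0,-0.6,0,0,0],
    [-1,0,0,-0.4,0,0,0],
    [-1,0,0,-0.3,0,0,0],
    [-1,0,0,-0.15,0,0,0],
    [-1,0,0,-0.1,0,0,0]
  ]
}}

```text
clock: 6.22
tcp_pos: [0.5326, -0.2033, 0.0384]
eef_rot: [0.155, 0.988, -0.0, 0.0]
wrist_force: [-0.1, 0.1, -0.5]
width: 0.0002
gripper_force: 0.0
```

>>> {"method": "jog_arm", "body": {
  "plan": [
    [-1,0,0,-0.1,0,0,0],
    [-1,0,0,-0.1,0,0,0],
    [-1,0,0,-0.1,0,0,0],
    [-1,0,0,-0.1,0,0,0],
    [-1,0,0,0,0,0,0]
  ]
}}

```text
clock: 6.85
tcp_pos: [0.532, -0.2031, 0.0259]
eef_rot: [0.155, 0.988, 0.0, -0.0]
wrist_force: [0.5, -0.4, -0.1]
width: 0.0004
gripper_force: 0.0
```

>>> {"method": "jog_arm", "body": {
  "plan": [
    [-1,0,0,-0.05,0,0,0],
    [-1,0,0,-0.05,0,0,0],
    [-1,0,0,0,0,0,0],
    [-1,0,0,0,0,0,0],
    [-1,0,0,0,0,0,0]
  ]
}}

```text
clock: 7.48
tcp_pos: [0.5321, -0.2031, 0.0231]
eef_rot: [0.155, 0.988, 0.0, -0.0]
wrist_force: [-0.4, -0.2, 0.6]
width: 0.0005
gripper_force: 0.0
```

```bash
python3 - <<'E'
from h import *
C={n:cap(n) for n in("scene","top")}
a=cv2.resize(np.array(C["scene"]["pixels"])[110:200,150:255,::-1],None,fx=3.5,fy=4)
b=cv2.resize(np.array(C["top"]["pixels"])[145:235,310:405,::-1],None,fx=4,fy=4)
cv2.imwrite("pics/p3.png",np.hstack([a,b]))
s=robot.state();print(s["clock"],s["tcp_pos"],s["wrist_force"])
E
```

```text
7.575 [ 0.53217445 -0.20317767  0.02317744] [ 0.46338469 -0.40243632  0.84664898]
```

View pics/p3.png

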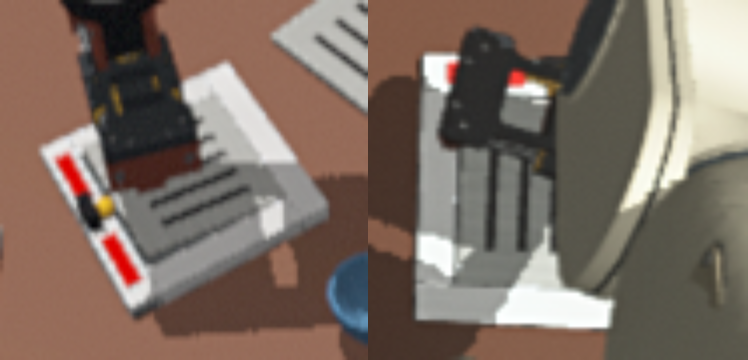

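The scene half (left) shows the fingertips on the plate at about (150,160) px, with the catch ball at (105,207). It doesn't show whether the plate is home, so I'll keep pressing down slowly.

>>> {"method": "jog_arm", "body": {
  "plan": [
    [-1,0,0,-0.05,0,0,0],
    [-1,0,0,-0.05,0,0,0],
    [-1,0,0,-0.05,0,0,0],
    [-1,0,0,0,0,0,0],
    [-1,0,0,0,0,0,0]
  ]
}}

```text
clock: 8.2
tcp_pos: [0.532, -0.2031, 0.0185]
eef_rot: [0.155, 0.988, 0.0, -0.0]
wrist_force: [-0.2, -1.3, -0.4]
width: 0.0004
gripper_force: 0.0
```

>>> {"method": "jog_arm", "body": {
  "plan": [
    [-1,0,0,-0.05,0,0,0],
    [-1,0,0,-0.05,0,0,0],
    [-1,0,0,0,0,0,0],
    [-1,0,0,0,0,0,0],
    [-1,0,0,0,0,0,0]
  ]
}}

```text
clock: 8.82
tcp_pos: [0.5322, -0.2032, 0.0157]
eef_rot: [0.155, 0.988, -0.0, 0.0]
wrist_force: [0.2, 0.4, 1.6]
width: 0.0006
gripper_force: 0.0
```

>>> {"method": "jog_arm", "body": {
  "plan": [
    [-1,0,0,-0.05,0,0,0],
    [-1,0,0,-0.03,0,0,0],
    [-1,0,0,0,0,0,0],
    [-1,0,0,0,0,0,0],
    [-1,0,0,0,0,0,0]
  ]
}}

```text
clock: 9.45
tcp_pos: [0.5324, -0.2032, 0.0143]
eef_rot: [0.155, 0.988, -0.0, 0.0]
wrist_force: [-2.3, 0.9, 11.6]
width: 0.0005
gripper_force: 6.0
```

>>> {"method": "jog_arm", "body": {
  "plan": [
    [-1,0,0,-0.03,0,0,0],
    [-1,0,0,-0.03,0,0,0],
    [-1,0,0,0,0,0,0],
    [-1,0,0,0,0,0,0],
    [-1,0,0,0,0,0,0]
  ]
}}

```text
clock: 10.07
tcp_pos: [0.5324, -0.2032, 0.0142]
eef_rot: [0.155, 0.988, -0.0, 0.0]
wrist_force: [-7.8, 3.3, 31.1]
width: 0.0003
gripper_force: 15.2
```

>>> {"method": "jog_arm", "body": {
  "plan": [
    [-1,0,0,0.2,0,0,0],
    [-1,0,0,0.5,0,0,0],
    [-1,0,0,1,0,0,0],
    [-1,0,0,1,0,0,0],
    [-1,0,0,1,0,0,0]
  ]
}}

```text
clock: 10.7
tcp_pos: [0.5322, -0.2031, 0.1238]
eef_rot: [0.155, 0.988, 0.0, -0.0]
wrist_force: [-0.8, -0.4, 0.2]
width: 0.0005
gripper_force: 0.0
```

>>> {"method": "jog_arm", "body": {
  "plan": [
    [-1,0,0,1,0,0,0],
    [-1,0,1,1,0,0,0.6],
    [0,0,1,0.5,0,0,0.8],
    [0,0,1,0,0,0,0.8],
    [0,0,1,0,0,0,0.8]
  ]
}}

```text
clock: 11.32
tcp_pos: [0.5322, -0.0822, 0.1983]
eef_rot: [0.005, 1.0, -0.0, 0.0]
wrist_force: [1.0, -0.7, -1.1]
width: 0.027
gripper_force: 0.0
```

>>> {"method": "jog_arm", "body": {
  "plan": [
    [0,0,1,0,0,0,0.8],
    [0,0,1,0,0,0,0],
    [0,0,1,0,0,0,0],
    [0,0,1,0,0,0,0],
    [0,0,1,0,0,0,0]
  ]
}}

```text
clock: 11.95
tcp_pos: [0.5321, 0.0678, 0.198]
eef_rot: [-0.034, 0.999, 0.0, 0.0]
wrist_force: [0.7, -0.3, 0.0]
width: 0.0437
gripper_force: 0.0
```

```bash
python3 - <<'E'
from h import *
C={n:cap(n) for n in("scene","top")}
a=cv2.resize(np.array(C["scene"]["pixels"])[115:200,150:255,::-1],None,fx=4,fy=4)
b=cv2.resize(np.array(C["top"]["pixels"])[145:230,310:400,::-1],None,fx=4,fy=4)
cv2.imwrite("pics/p4.png",np.hstack([a,b]))
E
```

```text
(no output)
```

View pics/p4.png

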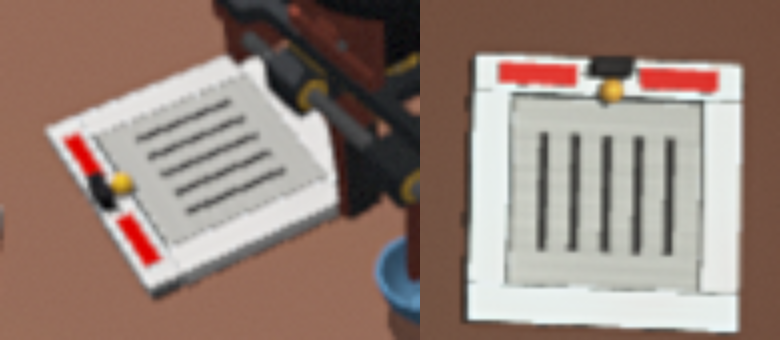

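The picture shows the plate flush in the pocket with even seams, and the catch ball at right-crop (613,90) px now lies over its edge, so the cover is home. Next I'll go over the bar at (0.542, 0.193).

>>> {"method": "jog_arm", "body": {
  "plan": [
    [0,0.3,1,0,0,0,0],
    [0,0,1,0,0,0,0],
    [0,0,1,0,0,0,0],
    [0,0,0.8,0,0,0,0],
    [0,0,0.35,-0.5,0,0,0]
  ]
}}

```text
clock: 12.68
tcp_pos: [0.5421, 0.1919, 0.1831]
eef_rot: [-0.035, 0.999, 0.0, 0.001]
wrist_force: [0.1, 0.4, 0.3]
width: 0.0441
gripper_force: 0.0
```

```bash
python3 - <<'E'
from h import *
C={n:cap(n) for n in("scene","top")}
a=cv2.resize(np.array(C["scene"]["pixels"])[190:310,225:345,::-1],None,fx=3,fy=3)
b=cv2.resize(np.array(C["top"]["pixels"])[125:245,140:260,::-1],None,fx=3,fy=3)
cv2.imwrite("pics/p5.png",np.hstack([a,b]))
E
```

```text
(no output)
```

View pics/p5.png

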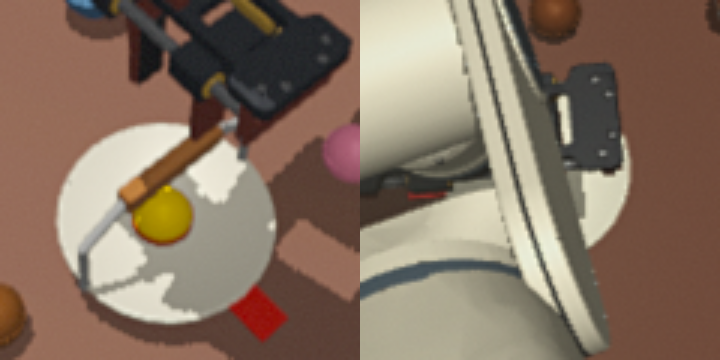

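The picture shows the gripper above the bar at left-crop (180,170) px, with the ball in the middle and the posts clear. I'll descend and close in stages.

>>> {"method": "jog_arm", "body": {
  "plan": [
    [0,0,0,-1,0,0,0],
    [0,0,0,-1,0,0,0],
    [0,0,0,-0.7,0,0,0],
    [0,0,0,-0.3,0,0,0],
    [0,0,0,-0.1,0,0,0]
  ],
  "grip_force": 8
}}

```text
clock: 13.4
tcp_pos: [0.5412, 0.1906, 0.0892]
eef_rot: [-0.034, 0.999, -0.0, -0.0]
wrist_force: [0.1, 0.4, 0.6]
width: 0.044
gripper_force: 0.0
```

>>> {"method": "jog_arm", "body": {
  "plan": [
    [-0.4,0,0,0,0,0,0],
    [-0.5,0,0,0,0,0,0],
    [-0.55,0,0,0,0,0,0],
    [-0.6,0,0,0,0,0,0],
    [-0.62,0,0,0,0,0,0]
  ]
}}

```text
clock: 14.02
tcp_pos: [0.5415, 0.1918, 0.0899]
eef_rot: [-0.034, 0.999, 0.0, 0.0]
wrist_force: [0.3, 2.5, 2.0]
width: 0.0167
gripper_force: 1.1
```

>>> {"method": "jog_arm", "body": {
  "plan": [
    [-0.64,0,0,0,0,0,0],
    [-0.66,0,0,0,0,0,0],
    [-0.68,0,0,0,0,0,0],
    [-0.7,0,0,0,0,0,0],
    [-0.75,0,0,0,0,0,0]
  ]
}}

```text
clock: 14.65
tcp_pos: [0.5413, 0.1915, 0.0895]
eef_rot: [-0.034, 0.999, 0.0, 0.0]
wrist_force: [0.4, 3.5, 2.2]
width: 0.0143
gripper_force: 8.0
```

>>> {"method": "jog_arm", "body": {
  "plan": [
    [-1,0,0.01,0,0,0,0],
    [-1,0,0.01,0,0,0,0],
    [-1,0,0,0,0,0,0],
    [-1,0,0,0,0,0,0],
    [-1,0,0,0,0,0,0]
  ],
  "grip_force": 30
}}

```text
clock: 15.28
tcp_pos: [0.541, 0.1919, 0.0893]
eef_rot: [-0.034, 0.999, -0.0, -0.0]
wrist_force: [-0.1, 0.4, -3.4]
width: 0.0138
gripper_force: 30.0
```

>>> {"method": "jog_arm", "body": {
  "plan": [
    [-1,0,0,0.02,0,0,0],
    [-1,0,0,0.04,0,0,0],
    [-1,0,0,0.06,0,0,0],
    [-1,0,0,0.08,0,0,0],
    [-1,0,0,0.1,0,0,0]
  ]
}}

```text
clock: 15.9
tcp_pos: [0.5412, 0.192, 0.0987]
eef_rot: [-0.034, 0.999, -0.0, 0.0]
wrist_force: [0.8, 0.0, -4.3]
width: 0.0137
gripper_force: 30.0
```

>>> {"method": "jog_arm", "body": {
  "plan": [
    [-1,0,0,0.1,0,0,0],
    [-1,0,0,0.1,0,0,0],
    [-1,0,0,0.1,0,0,0],
    [-1,0,0,0.05,0,0,0],
    [-1,0,0,0,0,0,0]
  ]
}}

```text
clock: 16.52
tcp_pos: [0.5413, 0.192, 0.1091]
eef_rot: [-0.034, 0.999, 0.0, 0.0]
wrist_force: [0.0, -0.4, -3.6]
width: 0.0136
gripper_force: 30.0
```

```bash
python3 - <<'E'
from h import *
C={n:cap(n) for n in("scene","top")}
s=robot.state();print(s["ft_torque"],s["wrist_force"])
save(C["scene"],"pics/p6.png",(215,180,345,310),4)
E
```

```text
[ 0.05051599 -0.03408005 -0.005758  ] [ 0.08194782  0.1998688  -3.80464661]
```

View pics/p6.png

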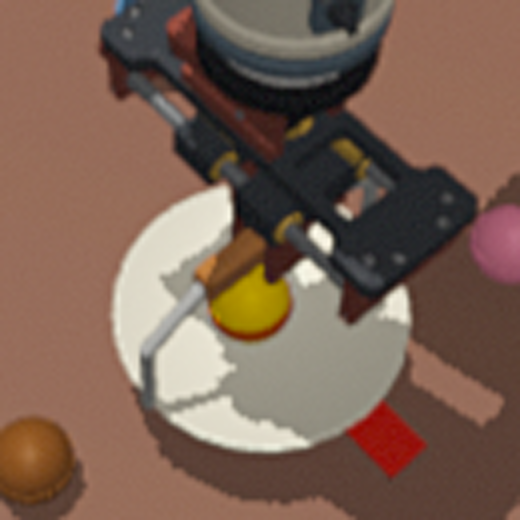

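The picture shows the dish lifted level, with the ball in the middle at crop (251,303) px and clear of the fingers. I'll raise it further, then move slowly with a smooth ramp.

>>> {"method": "jog_arm", "body": {
  "plan": [
    [-1,0,0,0.05,0,0,0],
    [-1,0,0,0.1,0,0,0],
    [-1,0,0,0.15,0,0,0],
    [-1,0,0,0.2,0,0,0],
    [-1,0,0,0.2,0,0,0]
  ]
}}

```text
clock: 17.25
tcp_pos: [0.5413, 0.192, 0.1305]
eef_rot: [-0.034, 0.999, 0.0, 0.0]
wrist_force: [-0.8, 0.0, -3.9]
width: 0.014
gripper_force: 30.0
```

>>> {"method": "jog_arm", "body": {
  "plan": [
    [-1,0,0,0.2,0,0,0],
    [-1,0,0,0.2,0,0,0],
    [-1,0,0,0.2,0,0,0],
    [-1,0,0,0.2,0,0,0],
    [-1,0,0,0.2,0,0,0]
  ]
}}

```text
clock: 17.88
tcp_pos: [0.5412, 0.1919, 0.1604]
eef_rot: [-0.034, 0.999, -0.0, -0.0]
wrist_force: [0.4, 0.2, -3.4]
width: 0.0138
gripper_force: 30.0
```

>>> {"method": "jog_arm", "body": {
  "plan": [
    [-1,0,0,0.2,0,0,0],
    [-1,0,0,0.2,0,0,0],
    [-1,0,0,0.2,0,0,0],
    [-1,0,0,0.12,0,0,0],
    [-1,0,0,0.05,0,0,0]
  ]
}}

```text
clock: 18.5
tcp_pos: [0.5413, 0.192, 0.1833]
eef_rot: [-0.034, 0.999, 0.0, 0.0]
wrist_force: [-0.2, 0.3, -3.3]
width: 0.0136
gripper_force: 30.0
```

>>> {"method": "jog_arm", "body": {
  "plan": [
    [-1,0,-0.02,0,0,0,-0.03],
    [-1,-0.005,-0.05,0,0,0,-0.06],
    [-1,-0.007,-0.07,0,0,0,-0.09],
    [-1,-0.009,-0.09,0,0,0,-0.12],
    [-1,-0.012,-0.12,0,0,0,-0.15]
  ]
}}

```text
clock: 19.12
tcp_pos: [0.5402, 0.1812, 0.183]
eef_rot: [-0.011, 1.0, -0.0, -0.0]
wrist_force: [0.2, -1.1, -4.3]
width: 0.0137
gripper_force: 30.0
```

>>> {"method": "jog_arm", "body": {
  "plan": [
    [-1,-0.014,-0.14,0,0,0,-0.18],
    [-1,-0.016,-0.16,0,0,0,-0.21],
    [-1,-0.019,-0.19,0,0,0,-0.24],
    [-1,-0.021,-0.21,0,0,0,-0.28],
    [-1,-0.023,-0.235,0,0,0,-0.306]
  ]
}}

```text
clock: 19.75
tcp_pos: [0.5374, 0.1529, 0.1831]
eef_rot: [0.05, 0.999, -0.0, 0.0]
wrist_force: [-0.1, 0.3, -3.7]
width: 0.0136
gripper_force: 30.0
```

>>> {"method": "jog_arm", "body": {
  "plan": [
    [-1,-0.023,-0.235,0,0,0,-0.306],
    [-1,-0.023,-0.235,0,0,0,-0.306],
    [-1,-0.023,-0.235,0,0,0,-0.306],
    [-1,-0.023,-0.235,0,0,0,-0.306],
    [-1,-0.023,-0.235,0,0,0,-0.306]
  ]
}}

```text
clock: 20.38
tcp_pos: [0.5339, 0.1177, 0.1831]
eef_rot: [0.126, 0.992, -0.0, 0.0]
wrist_force: [-0.1, 0.5, -2.1]
width: 0.0138
gripper_force: 30.0
```

>>> {"method": "jog_arm", "body": {
  "plan": [
    [-1,-0.023,-0.235,0,0,0,-0.306],
    [-1,-0.023,-0.235,0,0,0,-0.306],
    [-1,-0.023,-0.235,0,0,0,-0.306],
    [-1,-0.023,-0.235,0,0,0,-0.306],
    [-1,-0.023,-0.235,0,0,0,-0.306]
  ]
}}

```text
clock: 21.0
tcp_pos: [0.5305, 0.0824, 0.1831]
eef_rot: [0.202, 0.979, -0.0, -0.0]
wrist_force: [0.5, 0.2, -3.7]
width: 0.0136
gripper_force: 30.0
```

>>> {"method": "jog_arm", "body": {
  "plan": [
    [-1,-0.023,-0.235,0,0,0,-0.306],
    [-1,-0.023,-0.235,0,0,0,-0.306],
    [-1,-0.023,-0.235,0,0,0,-0.306],
    [-1,-0.023,-0.235,0,0,0,-0.306],
    [-1,-0.023,-0.235,0,0,0,-0.306]
  ]
}}

```text
clock: 21.62
tcp_pos: [0.527, 0.0472, 0.1831]
eef_rot: [0.276, 0.961, 0.0, 0.0]
wrist_force: [0.7, 0.8, -4.7]
width: 0.0135
gripper_force: 30.0
```

Three plateau calls are done and all is steady. Six more plateau calls, then the ramp down.

>>> {"method": "jog_arm", "body": {
  "plan": [
    [-1,-0.023,-0.235,0,0,0,-0.306],
    [-1,-0.023,-0.235,0,0,0,-0.306],
    [-1,-0.023,-0.235,0,0,0,-0.306],
    [-1,-0.023,-0.235,0,0,0,-0.306],
    [-1,-0.023,-0.235,0,0,0,-0.306]
  ]
}}

```text
clock: 22.25
tcp_pos: [0.5236, 0.012, 0.1831]
eef_rot: [0.349, 0.937, -0.0, -0.0]
wrist_force: [-0.3, -0.2, -4.0]
width: 0.0136
gripper_force: 30.0
```

>>> {"method": "jog_arm", "body": {
  "plan": [
    [-1,-0.023,-0.235,0,0,0,-0.306],
    [-1,-0.023,-0.235,0,0,0,-0.306],
    [-1,-0.023,-0.235,0,0,0,-0.306],
    [-1,-0.023,-0.235,0,0,0,-0.306],
    [-1,-0.023,-0.235,0,0,0,-0.306]
  ]
}}

```text
clock: 22.88
tcp_pos: [0.5201, -0.0233, 0.1831]
eef_rot: [0.419, 0.908, 0.0, 0.0]
wrist_force: [-0.8, 0.4, -3.6]
width: 0.014
gripper_force: 30.0
```

>>> {"method": "jog_arm", "body": {
  "plan": [
    [-1,-0.023,-0.235,0,0,0,-0.306],
    [-1,-0.023,-0.235,0,0,0,-0.306],
    [-1,-0.023,-0.235,0,0,0,-0.306],
    [-1,-0.023,-0.235,0,0,0,-0.306],
    [-1,-0.023,-0.235,0,0,0,-0.306]
  ]
}}

```text
clock: 23.5
tcp_pos: [0.5167, -0.0586, 0.1831]
eef_rot: [0.487, 0.873, -0.0, 0.0]
wrist_force: [-0.3, 0.5, -4.2]
width: 0.0144
gripper_force: 30.0
```

>>> {"method": "jog_arm", "body": {
  "plan": [
    [-1,-0.023,-0.235,0,0,0,-0.306],
    [-1,-0.023,-0.235,0,0,0,-0.306],
    [-1,-0.023,-0.235,0,0,0,-0.306],
    [-1,-0.023,-0.235,0,0,0,-0.306],
    [-1,-0.023,-0.235,0,0,0,-0.306]
  ]
}}

```text
clock: 24.12
tcp_pos: [0.5132, -0.0938, 0.1831]
eef_rot: [0.553, 0.833, -0.0, -0.0]
wrist_force: [0.5, 0.0, -2.7]
width: 0.0139
gripper_force: 30.0
```

>>> {"method": "jog_arm", "body": {
  "plan": [
    [-1,-0.023,-0.235,0,0,0,-0.306],
    [-1,-0.023,-0.235,0,0,0,-0.306],
    [-1,-0.023,-0.235,0,0,0,-0.306],
    [-1,-0.023,-0.235,0,0,0,-0.306],
    [-1,-0.023,-0.235,0,0,0,-0.306]
  ]
}}

```text
clock: 24.75
tcp_pos: [0.5098, -0.1291, 0.1831]
eef_rot: [0.615, 0.789, 0.0, 0.0]
wrist_force: [-0.4, 0.1, -3.5]
width: 0.0137
gripper_force: 30.0
```

>>> {"method": "jog_arm", "body": {
  "plan": [
    [-1,-0.023,-0.235,0,0,0,-0.306],
    [-1,-0.023,-0.235,0,0,0,-0.306],
    [-1,-0.023,-0.235,0,0,0,-0.306],
    [-1,-0.023,-0.235,0,0,0,-0.306],
    [-1,-0.023,-0.235,0,0,0,-0.306]
  ]
}}

```text
clock: 25.38
tcp_pos: [0.5063, -0.1643, 0.1831]
eef_rot: [0.673, 0.739, 0.0, -0.0]
wrist_force: [-0.6, 0.5, -4.7]
width: 0.0139
gripper_force: 30.0
```

>>> {"method": "jog_arm", "body": {
  "plan": [
    [-1,-0.023,-0.235,0,0,0,-0.306],
    [-1,-0.021,-0.21,0,0,0,-0.28],
    [-1,-0.019,-0.19,0,0,0,-0.24],
    [-1,-0.016,-0.16,0,0,0,-0.21],
    [-1,-0.014,-0.14,0,0,0,-0.18]
  ]
}}

```text
clock: 26.0
tcp_pos: [0.5035, -0.1922, 0.1831]
eef_rot: [0.717, 0.697, -0.0, -0.0]
wrist_force: [0.4, 0.2, -4.0]
width: 0.0138
gripper_force: 30.0
```

>>> {"method": "jog_arm", "body": {
  "plan": [
    [-1,-0.012,-0.12,0,0,0,-0.15],
    [-1,-0.009,-0.09,0,0,0,-0.12],
    [-1,-0.007,-0.07,0,0,0,-0.09],
    [-1,-0.005,-0.05,0,0,0,-0.06],
    [-1,0,-0.02,0,0,0,-0.03]
  ]
}}

```text
clock: 26.62
tcp_pos: [0.5026, -0.2024, 0.1831]
eef_rot: [0.732, 0.681, -0.0, -0.0]
wrist_force: [-0.0, 0.5, -4.3]
width: 0.0139
gripper_force: 30.0
```

>>> {"method": "jog_arm", "body": {
  "plan": [
    [-1,0,0,0,0,0,0],
    [-1,0,0,0,0,0,0],
    [-1,0,0,0,0,0,0],
    [-1,0,0,0,0,0,0],
    [-1,0,0,0,0,0,0]
  ]
}}

```text
clock: 27.25
tcp_pos: [0.5026, -0.2024, 0.1831]
eef_rot: [0.732, 0.681, 0.0, 0.0]
wrist_force: [0.3, -0.4, -3.7]
width: 0.0136
gripper_force: 30.0
```

```bash
python3 - <<'E'
from h import *
np.set_printoptions(precision=4,suppress=True)
C={n:cap(n) for n in("scene","top")}
S=C["scene"]
save(S,"pics/p7.png",(130,60,290,180),5)
for n in C:
    for l,z in(("dish_in",.106),("dish_tab",.127),("cheese_center",.128),("dish",.094)):
        print(n,l,[(np.round(d["uv"],1),round(d["p"],2),atz(C[n],d["uv"],z)) for d in robot.pinpoint(l,n)[:2]])
s=robot.state();print(s["tcp_pos"],s["eef_rot"],s["ft_torque"])
E
```

```text
scene dish_in [(array([195.3, 126.3]), 0.96, array([ 0.5038, -0.2122,  0.106 ])), (array([255.4, 189.6]), 0.63, array([0.5017, 0.0499, 0.106 ]))]
scene dish_tab [(array([157.9, 135.2]), 0.98, array([ 0.6035, -0.2165,  0.127 ]))]
scene cheese_center [(array([340.8, 243.5]), 0.74, array([0.4574, 0.2694, 0.128 ])), (array([223.7, 294.7]), 0.63, array([0.6953, 0.2216, 0.128 ]))]
scene dish [(array([199.5, 130.7]), 0.85, array([ 0.4981, -0.2036,  0.094 ]))]
top dish_in [(array([365.7, 191.6]), 0.95, array([ 0.4988, -0.2039,  0.106 ]))]
top dish_tab [(array([367.6, 148.7]), 0.85, array([ 0.5952, -0.208 ,  0.127 ]))]
top cheese_center [(array([206.1, 128.4]), 0.8, array([0.6541, 0.1593, 0.128 ])), (array([186.4, 242. ]), 0.7, array([0.3969, 0.2084, 0.128 ]))]
top dish [(array([361.7, 188.8]), 0.74, array([ 0.5065, -0.1981,  0.094 ]))]
[ 0.5026 -0.2024  0.1831] [ 0.7318  0.6815 -0.     -0.    ] [-0.0833  0.0147 -0.0214]
```

View pics/p7.png

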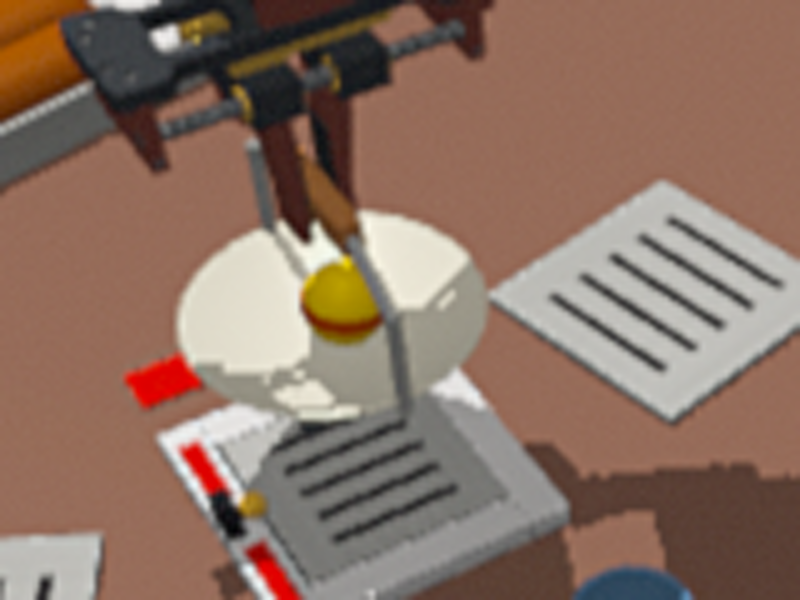

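The picture shows the dish over the frame with its tab at crop (163,380) px on the striped side. The ball is in the middle at (345,303) and the cover is still flat. I'll run a numeric check on tab direction, level and ball.

```bash
python3 - <<'E'
from h import *
np.set_printoptions(precision=4,suppress=True)
C={n:cap(n) for n in("scene","top")}
R={"scene":((135,90,235,150),(150,125,172,146)),"top":((320,140,420,240),(350,135,390,160))}
fc=np.array([.503,-.203])
for n,c in C.items():
    q=np.array(c["pixels"]).astype(int)
    x0,y0,x1,y1=R[n][1]; s=q[y0:y1,x0:x1]; m=(s[...,0]>140)&(s[...,1]<60)&(s[...,2]<60)
    p=np.argwhere(m)[:,::-1]+[x0,y0]; g=np.array([atz(c,u,.127)[:2] for u in p])
    if len(p): print(n,"tab",len(p),g.mean(0),"ang",np.arctan2(*(g.mean(0)-[.5026,-.2024])[::-1]),cv2.minAreaRect(g.astype(np.float32)))
c=C["scene"];f=lambda u,z:atz(c,np.array(u)/5+[130,60]-.4,z)
print("ball",f((345,303),.128))
P=np.float32([f(u,.128)[:2] for u in((176,325),(488,290),(225,240),(370,210),(460,240),(330,421),(190,365))])
A=np.c_[2*P,np.ones(len(P))];x=np.linalg.lstsq(A,(P**2).sum(1),rcond=None)[0];r=np.hypot(*(P-x[:2]).T);print("rim",x[:2],r)
save(C["top"],"pics/p8.png",(310,125,430,245),4.5)
E
```

```text
scene tab 90 [ 0.5968 -0.2083] ang -0.06243489990026834 ((0.5966640710830688, -0.20837828516960144), (0.025851836428046227, 0.028888612985610962), 86.15792083740234)
top tab 5 [ 0.6048 -0.2177] ang -0.14859200907842415 ((0.6046369671821594, -0.21744565665721893), (0.006413913797587156, 0.0032873039599508047), 41.94589614868164)
ball [ 0.4954 -0.2038  0.128 ]
rim [ 0.502  -0.2043] [0.0789 0.0789 0.0824 0.0789 0.0808 0.0818 0.0785]
```

View pics/p8.png

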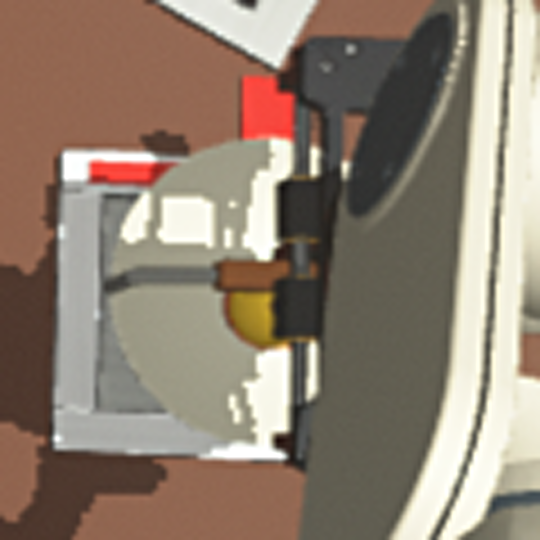

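The top view agrees: the tab at crop (270,105) px points to the striped side, square to the frame. The rim is round at 79–82 mm and centred within 2 mm, the tab angle matches the frame within 0.01 rad, and the ball is within about 7 mm of centre. Handing in.

```bash
python3 -c "
from cell import robot
print(robot.job_done())"
```

```text
the job is handed in; nothing more can be done
None
```

The job is handed in: the cover is pressed home, and the dish is held level about 8 cm above it with its red tab to the striped side and the ball near the middle (about 7 mm off centre by camera); the verdict was not returned.

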